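Build the plaster maquette on the turntable

ROBOT

A 7-joint arm with a two-finger parallel gripper is mounted at the origin on the work surface. World frame = base frame: x ahead of the robot, y to its left, z up, the work surface at z = 0. Lengths are in m, angles in rad, forces in N, time in s.
With the tool pointing down it reaches from about 0.425 to 0.8 m from the base axis. Payload 8.3 kg.
Tool frame: the origin (TCP) lies on the centre line of the jaws, within the pads' length; the fingertips stand 8 mm ahead of it and the grasp point (between the pads) lies 11 mm behind it; z points along the fingers, y is the line along which they close (so a half turn about z gives the same grasp; the last joint's range is limited). The gripper opens to 85 mm and grips with 20 to 120 N. Pads are 22 mm wide; open, the fingers measure 114 mm over their backs; the gripper's body (76 mm by 85 mm) begins 54 mm behind the grasp point. The pads swing forward as they close: fully open they stand 13 mm farther back than shut.
Start: joints at [1.206, 0.383, 0.016, 1.37, -0.006, 1.388, -0.046], TCP at [0.186, -0.597, 0.239] pointing down, gripper open.
Joint ranges: [-2.95, 2.95], [-0.25, 2.06], [-1.52, 1.56], [0.18, 2.33], [-1.44, 4.58], [0.02, 2.06], [-3.01, 3.01]. Speed limits (rad/s): [2.39, 2.39, 3.01, 3.01, 3.14, 3.14, 3.14].

INTERFACE

Orientations are given as a rotation vector (axis times angle).
In Python, from plant import ctrl gives the robot as it stands.
- The arm moves only by the tool servo_tool, never from a script. Its argument "steps" is a list of rows, each a list of 3 entries, a list of its own where there are three numbers: the opening, from -1 (shut) to 1 (fully open), then the shift along the world's x, y, z in units of 40 cm (1.0 is 40 cm), then the turn, a rotation vector about the world's x, y, z in units of pi/2 rad (1.0 is pi/2 rad). A call has exactly 8 rows; each row is the pose to reach, as a shift and turn from the pose commanded when the call began; what a row does not reach only later rows make up. A row lasts 1/10 s, in which the tool goes at most 50 mm and 8.59 degrees, less where a joint would pass 70% of its speed; a pose out of reach is approached as far as the arm can. A call with a number of a shift or a turn outside -1 to 1 is refused whole. A call with a gripper value outside its range is refused whole. The fingers move at their own pace and stop on an object; "grip_force" is the grip in N (left out, the last holds). Time passes only in rows, so rows that repeat a pose let the fingers close, or fill a call up. It gives the time, the measured TCP pose, the force, the opening and the grip force at its end, in the units of the state.
- ctrl.state(): the state, without advancing time (a new reading comes with each control period).
- ctrl.get_image(name): name is "scene" or "top" or "wrist"; returns (picture, depth): 420x560x3 uint8, blue, green, red; 420x560 float32, m along the optical axis (not along the pixel's ray), 0 where there is no reading.
- ctrl.camera_model(name): a dict with "fovy" (degrees; the focal length in pixels is half the picture's height over the tangent of half this angle, whatever the lens; pixels are square), "cx", "cy" (the principal point, pixels), "rvec" (rotation vector, rad) and "tvec" (3), from world to camera coordinates, as OpenCV has them; the wrist camera has in their place "T_tool_cam" (4x4, takes a point from camera to tool coordinates, whose origin is the TCP and whose axes are the flange's). Camera axes: x right, y down, z forward; pixel columns grow to the right and rows downward; lengths in m; the calibration is good to about 2 mm. The wrist camera is an equidistant fisheye: a pixel r from the principal point sees the ray r / f radians off the axis. A picture is of the moment at which its call begins: read the wrist's pose just before it. camera_model takes no time and is no camera call.
- ctrl.finish_job(): hands the job in; it is judged then, once.
The state is a dict: "clock": time; "joints": joint angles; "qvel": joint speeds; "effort": joint torques, N m; "eef_pos": TCP position; "tool_rot": TCP orientation; "contact_force": force on the tool from outside, world axes, zero at the start; "ft_torque": the same for the moment, N m; "finger_gap": finger opening in m; "finger_force": force on a finger pad.
Only numpy, scipy, OpenCV 4.12 (cv2) and the standard library are available. Lean on these libraries where they do the work, as an engineer would, in place of code of your own. Each camera call takes 0.05 s, during which the arm holds its last target. There are 200 camera calls.

TASK

Build the small tiered plaster maquette in the middle of the turntable: first slide the wide plaster slab, which is too broad to grip, off the wooden ledge and across onto the turntable without lifting or tipping it, so that it lies centred there. Then set the middle-sized plaster disc flat and centred on the slab, and last the smallest disc flat and centred on that, putting each down gently because plaster chips. Leave the cut plaster blocks lying around where they are.

Things in the scene. Friction and masses are not known exactly. Their poses are not given: they have to be found in the camera images.
- wheel_top (a point): centre of the turntable's flat round top, on its surface. The turntable is fixed dark steel, its round head 170 mm across and 13 mm thick, its top 58 mm above the table, on a foot 120 mm across; it does not turn. The frame's +y axis points level from the turntable's centre to the ledge.
- ledge_top (a point): centre of the top of the fixed wooden ledge beside the turntable: a little bench, top 210 mm (x) by 180 mm (y), 60 mm above the table, 2 mm higher than the turntable. Same axes as wheel_top, whose centre is 178 mm away along -y; 3 mm of gap separate the ledge's straight edge from the turntable's rim.
- slab: wide round white plaster slab, 130 mm across, 22 mm thick, about 0.3 kg, lying on the ledge at first; origin at the centre of its underside, z up
- middle: middle-sized round white plaster disc, 66 mm across, 20 mm thick, lying flat on the table at first; origin at the centre of its underside, z up
- cap: smallest round white plaster disc, 44 mm across, 20 mm thick, lying flat on the table at first; origin at the centre of its underside, z up
- chunk_a: cut plaster block with a slanted top, about 46x40x40 mm; a bystander; origin at the centre of its underside
- chunk_b: plain cut plaster block 38x50x40 mm; a bystander; origin at the centre of its underside
- chunk_c: cut plaster block with a broken top, about 50x34x37 mm; a bystander; origin at the centre of its underside
Not all that is in view belongs to the job. Leave any red look-alike of the cap alone.

How it is judged:
On the way, in this order (a step that is already met when the one before it is completed fails the run):
1. the slab lies level on the turntable, centred within 8 mm, at rest (horizontal distance between slab and wheel_top below 0.008 m and z of slab in the frame of wheel_top between -0.003 and 0.003 m and angle between slab's own z axis and vertical below 0.06 rad and linear speed of slab below 0.02 m/s and angular speed of slab below 0.2 rad/s), for 0.2 s.
2. the middle disc lies flat on the slab, centred within 8 mm, let go, with the slab still centred on the turntable (horizontal distance between slab and wheel_top below 0.008 m and z of slab in the frame of wheel_top between -0.003 and 0.003 m and angle between each of slab, middle's own z axis and vertical below 0.06 rad and horizontal distance between middle and slab below 0.008 m and z of middle in the frame of slab between 0.019 and 0.025 m and linear speed of middle below 0.02 m/s and angular speed of middle below 0.2 rad/s and contact force between the fingers and middle below 0.1 N), for 0.2 s.
At the end, for the whole second after the job is handed in: The slab lies level on the turntable, the middle disc flat on the slab and the smallest disc flat on the middle one, each centred on what is under it within 8 mm, level within 0.06 rad and resting on it within 3 mm; all are let go and at rest (all of step 2 and horizontal distance between cap and middle below 0.008 m and z of cap in the frame of middle between 0.017 and 0.023 m and angle between cap's own z axis and vertical below 0.06 rad and linear speed of each of slab, cap below 0.02 m/s and angular speed of each of slab, cap below 0.2 rad/s and contact force between the fingers and slab below 0.1 N and contact force between the fingers and cap below 0.1 N); the robot touches nothing.
It fails at once if the slab is lifted (more than 20 mm above the turntable's top) or tipped (more than 0.25 rad) (z of slab in the frame of wheel_top above 0.02 m or angle between slab's own z axis and vertical above 0.25 rad).
It fails at once if a disc falls freely onto the one below from more than 6 mm ((z of middle in the frame of slab above 0.028 m and horizontal distance between middle and slab below 0.04 m and contact force between the fingers and middle below 0.02 N and linear speed of middle above 0.15 m/s) or (z of cap in the frame of middle above 0.026 m and horizontal distance between cap and middle below 0.04 m and contact force between the fingers and cap below 0.02 N and linear speed of cap above 0.15 m/s)).
It fails at once if a disc is slammed or pressed onto the one below with over 40 N (contact force between middle and slab above 40 N or contact force between cap and middle above 40 N).
It fails at once if a cut plaster block is moved by more than 30 mm (distance of any of chunk_a, chunk_b, chunk_c from where it was at the start of the episode above 0.03 m).
It also fails if it takes over 69 s, if anything falls off the work surface, if the arm or the gripper's body presses on something with over 40 N, if the wrist force passes 120 N, or if a joint passes its speed limit or range.

## Working session

There is one attempt and no reset: what is moved stays moved. The work goes in short steps, Python scripts to look and compute and a tool call to move; the robot and the scene stay as the last step left them, time stands still between calls to the robot, and variables do not carry over. Pictures are saved under pics/ and viewed, at most 10 in all, crops included, and the job is handed in when it is done.

Besides the shell and the picture viewer there is one more tool, called as name([rows], argument=value, ...), one row to a line, values as JSON. servo_tool: Moves the arm, as the interface text tells. Shifts and turns lie within -1 to 1; 1 stands for 40 cm of shift or pi/2 rad of turn. Its arguments: {"type":"object","properties":{"steps":{"type":"array"},"grip_force":{"type":"number"}},"required":["steps"]}

```bash
ls; mkdir -p pics; cat > h.py <<'E'
import numpy as np,cv2
from plant import ctrl
def grab(n):
    st=ctrl.state(); im,d=ctrl.get_image(n); return st,im,d
def world(n,d):
    m=ctrl.camera_model(n); h,w=d.shape; f=h/2/np.tan(np.radians(m['fovy'])/2)
    v,u=np.mgrid[:h,:w]
    P=np.stack([(u-m['cx'])/f*d,(v-m['cy'])/f*d,d],-1)
    R=cv2.Rodrigues(np.array(m['rvec'],float))[0]
    return (P-np.array(m['tvec']).ravel())@R
E
python3 - <<'E'
from h import *
ims=[]
for n in('scene','top'):
    st,im,d=grab(n); np.savez('%s.npz'%n,im=im,d=d,W=world(n,d)); ims.append(im)
cv2.imwrite('pics/top.png',cv2.resize(ims[1],(800,600),interpolation=cv2.INTER_CUBIC));cv2.imwrite('pics/scene.png',ims[0])
print(st['clock'],st['eef_pos'],st['tool_rot'],st['finger_gap'],st['contact_force'])
E
```

```text
pics
0.05 [ 0.18568508 -0.59626543  0.23828681] [-3.10397220e+00 -4.72135078e-01  5.21041464e-04] 0.08521874095558792 [-0.23073654 -1.06064391  0.2541736 ]
```

View pics/top.png

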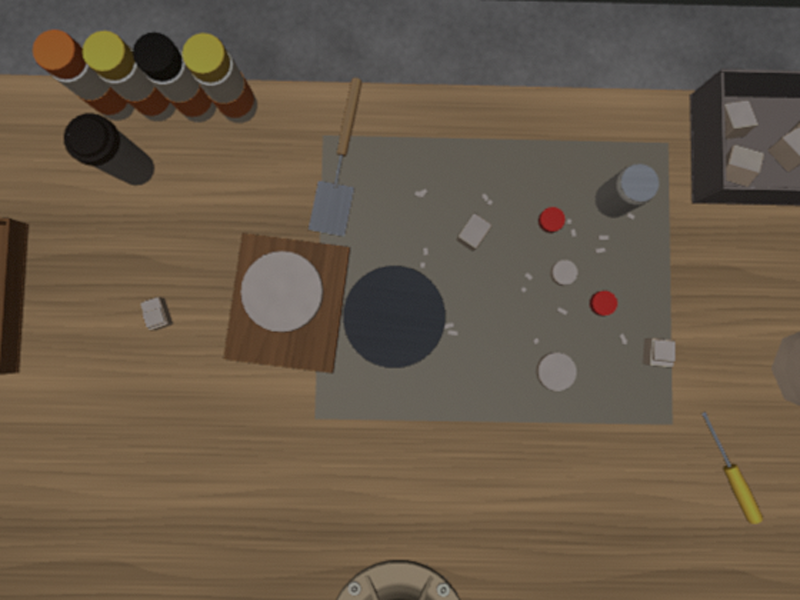

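View pics/scene.png

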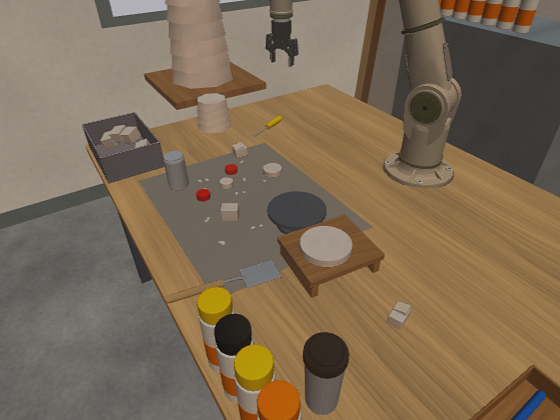

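The top view shows the slab at (281,291) on the ledge and the turntable at (395,316). The cap is at (565,272) and the middle disc at (557,371), with red decoys at (552,219) and (603,303). The chunks are at (475,232), (662,352) and (155,313). All pixels are at 800x600. Next I'll measure their positions.

```bash
python3 - <<'E'
from h import *
z=np.load('top.npz'); W=z['W']; im=z['im']
def circ(name,u,v,r,zlo,zhi,dark=False):
    u,v=u*.7,v*.7; r*=.7
    vv,uu=np.mgrid[:420,:560]
    m=((uu-u)**2+(vv-v)**2<(r*1.25)**2)&(W[...,2]>zlo)&(W[...,2]<zhi)
    g=im.max(2).astype(int); m&=(g<75) if dark else ((im.min(2)>115))
    c=max(cv2.findContours(m.astype(np.uint8),0,2)[0],key=cv2.contourArea)
    mm=np.zeros(m.shape,np.uint8);cv2.drawContours(mm,[c],-1,1,-1); mm=mm>0
    p=W[mm]; h=np.median(p[:,2]); 
    (cx,cy),ax,_=cv2.fitEllipse(c)
    ctr=p[:,:2].mean(0); 
    cc=c[:,0]; q=W[cc[:,1],cc[:,0]]
    print(name,'mean',ctr.round(4),'z',h.round(4),'px',(cx/.7,cy/.7),'diam',2*np.sqrt(mm.sum()/np.pi)/ax[0],'ext',np.ptp(p[:,:2],axis=0).round(4))
circ('slab',281,291,41,.07,.1)
circ('wheel',395,316,51,.045,.07,True)
circ('mid',557,371,19,.012,.03)
circ('cap',565,272,13,.012,.03)
for n,u,v in(('A?',475,232),('B?',662,352),('C?',155,313)):
    circ(n,u,v,22,.025,.06)
# ledge wood
vv,uu=np.mgrid[:420,:560]
m=(W[...,2]>.05)&(W[...,2]<.07)&(abs(uu-200)<60)&(abs(vv-212)<60)&(im[...,2].astype(int)-im[...,0]>20)
pts=np.argwhere(m)[:,::-1].astype(np.float32)
m2=((W[...,2]>.05)&(W[...,2]<.095)&(abs(uu-200)<60)&(abs(vv-212)<60)&((im[...,2].astype(int)-im[...,0]>20)))
r=cv2.minAreaRect(W[m2][:,:2].astype(np.float32)); print('ledge',r,W[m2][:,2].mean())
for p in [(475,232),(552,219),(603,303),(640,185),(332,208),(320,330)]:
    print(p,W[int(p[1]*.7),int(p[0]*.7)].round(3))
m=ctrl.camera_model('top');R=cv2.Rodrigues(np.array(m['rvec']))[0];print('cam',-R.T@np.array(m['tvec']).ravel(),m['fovy'])
E
```

```text
slab mean [0.5624 0.1975] z 0.0833 px (280.8018275669643, 290.77492850167414) diam 1.0211590045515766 ext [0.1324 0.2515]
wheel mean [0.5257 0.0171] z 0.0591 px (393.33160400390625, 316.36258806501115) diam 1.0145335468153487 ext [0.1674 0.1674]
mid mean [ 0.4393 -0.2611] z 0.021 px (556.9263131277902, 371.1536080496652) diam 1.0452118879019952 ext [0.0869 0.3038]
cap mean [ 0.61   -0.2771] z 0.0207 px (564.4111415318081, 271.1434282575335) diam 1.0348871796551484 ext [0.0378 0.0389]
A? mean [ 0.6743 -0.1164] z 0.0411 px (474.2873273577009, 229.62986537388394) diam 1.1869096256452785 ext [0.2087 0.1512]
B? mean [ 0.4791 -0.4388] z 0.0404 px (665.1356724330358, 349.9066162109375) diam 1.0894551225335403 ext [0.0333 0.0339]
C? mean [0.5275 0.424 ] z 0.0344 px (151.7300959995815, 311.2117440359933) diam 1.219666587315466 ext [0.0463 0.0399]
ledge ((0.5455968379974365, 0.1946825534105301), (0.18121449649333954, 0.21024607121944427), 83.70695495605469) 0.06136810846997962
(475, 232) [ 0.673 -0.118  0.04 ]
(552, 219) [ 0.702 -0.254  0.02 ]
(603, 303) [ 0.557 -0.343  0.022]
(640, 185) [ 0.739 -0.369  0.115]
(332, 208) [0.718 0.13  0.005]
(320, 330) [0.503 0.136 0.063]
cam [0.49394318 0.00960912 0.98432919] 56.15580522714866
```

```bash
cat >> h.py <<'E'
def ray(n,u,v,z):
    m=ctrl.camera_model(n); f=210/np.tan(np.radians(m['fovy'])/2)
    R=cv2.Rodrigues(np.array(m['rvec'],float))[0]; t=np.array(m['tvec']).ravel()
    C=-R.T@t; d=R.T@np.array([(u-m['cx'])/f,(v-m['cy'])/f,1]); return C+d*(z-C[2])/d[2]
def blob(im,u,v,r,dark=False,lo=115):
    vv,uu=np.mgrid[:420,:560]
    m=(uu-u)**2+(vv-v)**2<r*r
    m&=(im.max(2)<75) if dark else (im.min(2)>lo)
    c=max(cv2.findContours(m.astype(np.uint8),0,1)[0],key=cv2.contourArea)
    c=cv2.convexHull(c); return cv2.fitEllipse(c)
E
python3 - <<'E'
from h import *
im=np.load('top.npz')['im']
for n,u,v,r,z,dk in(('slab',197,203.5,35,.082,0),('wheel',276,221,42,.058,1),('mid',390,260,17,.02,0),('cap',395.5,190.5,12,.02,0)):
    (x,y),ax,_=blob(im,u,v,r,dk); f=210/np.tan(np.radians(28.078)); print(n,(x,y),ray('top',x,y,z).round(4),np.array(ax)/f*(.984-z))
print(ctrl.camera_model('wrist')['T_tool_cam'])
E
```

```text
slab (196.54425048828125, 203.5248565673828) [0.5627 0.1983 0.082 ] [0.12532218 0.12669481]
wheel (274.9518127441406, 221.14964294433594) [0.5265 0.018  0.058 ] [0.16755836 0.17238694]
mid (389.8767395019531, 259.80462646484375) [ 0.4386 -0.264   0.02  ] [0.06108988 0.06313893]
cap (395.15716552734375, 189.97288513183594) [ 0.6104 -0.2772  0.02  ] [0.0389609  0.03990153]
[[-1.75955841e-04 -9.52739033e-01 -3.03789902e-01  7.85205204e-02]
 [ 9.99999730e-01  4.92815598e-05 -7.33757961e-04 -8.53303564e-04]
 [ 7.14051090e-04 -3.03789948e-01  9.52738767e-01 -1.33844846e-01]
 [ 0.00000000e+00  0.00000000e+00  0.00000000e+00  1.00000000e+00]]
```

servo_tool([
  [1,[0.66,0.74,0],[0,0,0.681]],
  [1,[0.66,0.74,0],[0,0,0.681]],
  [1,[0.66,0.74,0],[0,0,0.681]],
  [1,[0.66,0.74,0],[0,0,0.681]],
  [1,[0.66,0.74,0],[0,0,0.681]],
  [1,[0.66,0.74,0],[0,0,0.681]],
  [1,[0.66,0.74,0],[0,0,0.681]],
  [1,[0.66,0.74,0],[0,0,0.681]],
])

```text
clock: 0.9
eef_pos: [0.4509, -0.2986, 0.2391]
tool_rot: [-2.425, -1.997, -0.0]
contact_force: [0.4, -0.1, -0.1]
finger_gap: 0.0854
finger_force: 0.0
```

servo_tool([
  [1,[0.2,0.92,-0.1],[0,0,0]],
  [1,[0.2,0.92,-0.1],[0,0,0]],
  [1,[0.2,0.92,-0.1],[0,0,0]],
  [1,[0.2,0.92,-0.1],[0,0,0]],
  [1,[0.2,0.92,-0.1],[0,0,0]],
  [1,[0.2,0.92,-0.1],[0,0,0]],
  [1,[0.2,0.92,-0.1],[0,0,0]],
  [1,[0.2,0.92,-0.1],[0,0,0]],
])

```text
clock: 1.7
eef_pos: [0.5293, 0.0721, 0.1988]
tool_rot: [-2.426, -1.994, -0.001]
contact_force: [0.2, 0.6, 0.6]
finger_gap: 0.0853
finger_force: 0.0
```

servo_tool([
  [1,[0.123,0.512,-0.1],[0,0,0]],
  [1,[0.123,0.512,-0.1],[0,0,0]],
  [1,[0.123,0.512,-0.1],[0,0,0]],
  [1,[0.123,0.512,-0.1],[0,0,0]],
  [1,[0.123,0.512,-0.1],[0,0,0]],
  [1,[0.123,0.512,-0.2],[0,0,0]],
  [1,[0.123,0.512,-0.25],[0,0,0]],
  [1,[0.123,0.512,-0.25],[0,0,0]],
])

```text
clock: 2.5
eef_pos: [0.577, 0.2704, 0.0952]
tool_rot: [-2.43, -1.989, 0.011]
contact_force: [0.1, -0.0, -0.6]
finger_gap: 0.0854
finger_force: 0.0
```

```bash
python3 - <<'E'
from h import *
st,im,d=grab('wrist'); print(st['eef_pos'],st['tool_rot'],st['contact_force'])
np.savez('w.npz',im=im,d=d); cv2.imwrite('pics/w1.png',im)
m=ctrl.camera_model('wrist'); print(m['fovy'],m['cx'],m['cy'])
E
```

```text
[0.57697411 0.2703997  0.09517207] [-2.43010142 -1.98857701  0.01109561] [ 0.14089782 -0.03564434 -0.59802189]
65.70646984690485 284.5782638834589 206.11515709160602
```

View pics/w1.png

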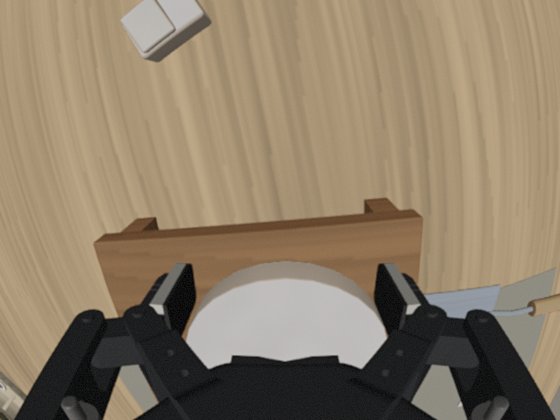

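The wrist view shows the slab's rear rim at (288,265) and the fingertips at (180,270) and (390,270). I'll get the tip and slab positions in 3D from the depth.

```bash
cat >> h.py <<'E'
def wristcloud(d,st):
    m=ctrl.camera_model('wrist'); f=210/np.tan(np.radians(m['fovy'])/2)
    v,u=np.mgrid[:420,:560]; x=u-m['cx']; y=v-m['cy']; r=np.hypot(x,y)+1e-9; th=r/f
    s=np.tan(th)/r; P=np.stack([x*s*d,y*s*d,d],-1); T=np.array(m['T_tool_cam'])
    t=P@T[:3,:3].T+T[:3,3]; R=cv2.Rodrigues(np.array(st['tool_rot']))[0]
    return t,t@R.T+np.array(st['eef_pos'])
E
python3 - <<'E'
from h import *
z=np.load('w.npz'); st=ctrl.state(); t,w=wristcloud(z['d'],st)
print(st['eef_pos'])
for u,v in[(188,268),(185,285),(170,280),(382,268),(385,290),(400,285),(180,320),(288,262),(288,275),(288,320),(288,240)]: print((u,v),t[v,u].round(4),w[v,u].round(4))
for s in(slice(150,215),slice(360,425)):
    q=t[262:335,s].reshape(-1,3); q=q[(q[:,2]>-.1)&(q[:,2]<.02)&(abs(q[:,0])<.03)&(abs(q[:,1])<.065)]; print(q.min(0).round(4),q.max(0).round(4),np.percentile(q,98,axis=0).round(4))
E
```

```text
[0.57814576 0.2710452  0.09769602]
(188, 268) [ 0.0109 -0.0424 -0.0108] [0.5388 0.2902 0.1086]
(185, 285) [ 0.0063 -0.0425 -0.0177] [0.5378 0.2857 0.1155]
(170, 280) [ 0.0127 -0.0461 -0.0248] [0.5355 0.2927 0.1226]
(382, 268) [ 0.0119  0.0428 -0.0124] [0.6225 0.2742 0.11  ]
(385, 290) [ 0.0058  0.0426 -0.021 ] [0.6212 0.2683 0.1186]
(400, 285) [ 0.0119  0.0464 -0.0273] [0.6261 0.2735 0.1248]
(180, 320) [-0.0022 -0.0421 -0.0317] [0.5365 0.2773 0.1295]
(288, 262) [-0.0077  0.0022  0.0324] [0.5787 0.263  0.0653]
(288, 275) [-0.0084  0.0021  0.0185] [0.5785 0.2624 0.0792]
(288, 320) [-0.0356  0.0022  0.0141] [0.5732 0.2357 0.0837]
(288, 240) [0.0047 0.0022 0.0356] [0.5811 0.2752 0.062 ]
[-0.03   -0.0564 -0.0658] [ 0.0194 -0.0298  0.0199] [ 0.018  -0.0336  0.0151]
[-0.03    0.0304 -0.0657] [0.0192 0.0573 0.0199] [0.0178 0.0553 0.0145]
```

servo_tool([
  [1,[0,0,0],[0,0,0]],
  [1,[0,0,-0.03],[0,0,0]],
  [1,[0,0,-0.06],[0,0,0]],
  [1,[0,0,-0.08],[0,0,0]],
  [1,[0,0,-0.09],[0,0,0]],
  [1,[0,0,-0.093],[0,0,0]],
  [1,[0,0,-0.093],[0,0,0]],
  [1,[0,0,-0.093],[0,0,0]],
])

```text
clock: 3.35
eef_pos: [0.5792, 0.2723, 0.0625]
tool_rot: [-2.431, -1.99, -0.001]
contact_force: [0.5, -0.5, 1.3]
finger_gap: 0.0853
finger_force: 0.0
```

servo_tool([
  [1,[-0.005,-0.026,-0.004],[0,0,0]],
  [1,[-0.01,-0.05,-0.005],[0,0,0]],
  [1,[-0.016,-0.076,-0.005],[0,0,0]],
  [1,[-0.021,-0.102,-0.005],[0,0,0]],
  [1,[-0.027,-0.128,-0.005],[0,0,0]],
  [1,[-0.032,-0.154,-0.005],[0,0,0]],
  [1,[-0.037,-0.18,-0.005],[0,0,0]],
  [1,[-0.043,-0.206,-0.005],[0,0,0]],
])

```text
clock: 4.15
eef_pos: [0.5618, 0.1889, 0.0603]
tool_rot: [2.431, 1.989, 0.001]
contact_force: [0.4, 3.2, 0.5]
finger_gap: 0.0852
finger_force: 1.7
```

```bash
python3 - <<'E'
from h import *
st,im,d=grab('wrist'); t,w=wristcloud(d,st)
cv2.imwrite('pics/w2.png',im)
m=(im.min(2)>130)&(w[...,2]>.074)&(w[...,2]<.09); q=w[m]; print(m.sum(),st['eef_pos'],st['contact_force'])
from scipy.optimize import least_squares
# rear rim: side-face points
for u in(230,260,288,310,340):
    v=np.argmax(m[:,u]); print(u,v,w[v+2,u].round(4))
E
```

```text
12948 [0.56179133 0.18888354 0.0602596 ] [0.38640346 3.24735003 0.52039749]
230 291 [0.5388 0.1944 0.0745]
260 286 [0.5529 0.1958 0.0765]
288 282 [0.5648 0.1951 0.0758]
310 285 [0.5737 0.1923 0.0768]
340 292 [0.5858 0.1859 0.0768]
```

View pics/w2.png

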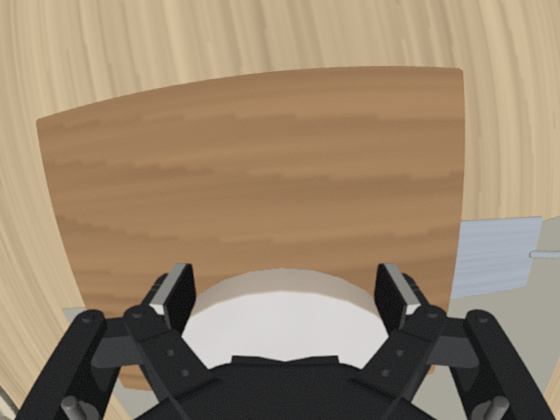

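servo_tool([
  [1,[-0.005,-0.023,0],[0,0,0]],
  [1,[-0.01,-0.046,0],[0,0,0]],
  [1,[-0.014,-0.069,0],[0,0,0]],
  [1,[-0.019,-0.092,0],[0,0,0]],
  [1,[-0.024,-0.115,0],[0,0,0]],
  [1,[-0.029,-0.138,0],[0,0,0]],
  [1,[-0.034,-0.161,0],[0,0,0]],
  [1,[-0.038,-0.184,0],[0,0,0]],
])

```text
clock: 5.0
eef_pos: [0.5462, 0.1151, 0.0599]
tool_rot: [-2.431, -1.989, 0.001]
contact_force: [1.0, 3.1, 0.9]
finger_gap: 0.0856
finger_force: 2.0
```

Remaining shift is (-0.0081, -0.0393) m, with a gentle finish.

servo_tool([
  [1,[-0.004,-0.018,0],[0,0,0]],
  [1,[-0.008,-0.036,0],[0,0,0]],
  [1,[-0.011,-0.054,0],[0,0,0]],
  [1,[-0.015,-0.07,0],[0,0,0]],
  [1,[-0.018,-0.084,0],[0,0,0]],
  [1,[-0.019,-0.092,0],[0,0,0]],
  [1,[-0.02,-0.096,0],[0,0,0]],
  [1,[-0.02,-0.098,0],[0,0,0]],
])

```text
clock: 5.8
eef_pos: [0.5385, 0.0768, 0.06]
tool_rot: [-2.431, -1.989, 0.0]
contact_force: [0.2, 1.5, -1.6]
finger_gap: 0.0855
finger_force: 0.9
```

servo_tool([
  [1,[0.003,0.015,0],[0,0,0]],
  [1,[0.01,0.05,0],[0,0,0]],
  [1,[0.01,0.05,0.05],[0,0,0]],
  [1,[0.01,0.05,0.15],[0,0,0]],
  [1,[0.01,0.15,0.25],[0,0,0]],
  [1,[0.01,0.27,0.25],[0,0,0]],
  [1,[0.01,0.39,0.25],[0,0,0]],
  [1,[0.01,0.5,0.25],[0,0,0]],
])

```text
clock: 6.6
eef_pos: [0.5421, 0.2809, 0.1611]
tool_rot: [-2.43, -1.991, -0.003]
contact_force: [0.9, -0.1, 0.6]
finger_gap: 0.0855
finger_force: 0.0
```

```bash
python3 - <<'E'
from h import *
st,im,d=grab('top'); print(st['eef_pos'],st['contact_force'])
cv2.imwrite('pics/top2.png',cv2.resize(im[100:310,160:440],(800,600),interpolation=cv2.INTER_CUBIC))
np.savez('top2.npz',im=im,d=d)
(x,y),ax,_=blob(im,279,223,38); print((x,y),ax,ray('top',x,y,.08))
E
```

```text
[0.54214602 0.28087875 0.16107967] [ 0.92310747 -0.11039     0.62781536]
(274.5035705566406, 221.10812377929688) (54.97919464111328, 55.35762023925781) [0.52576364 0.01882081 0.08      ]
```

View pics/top2.png

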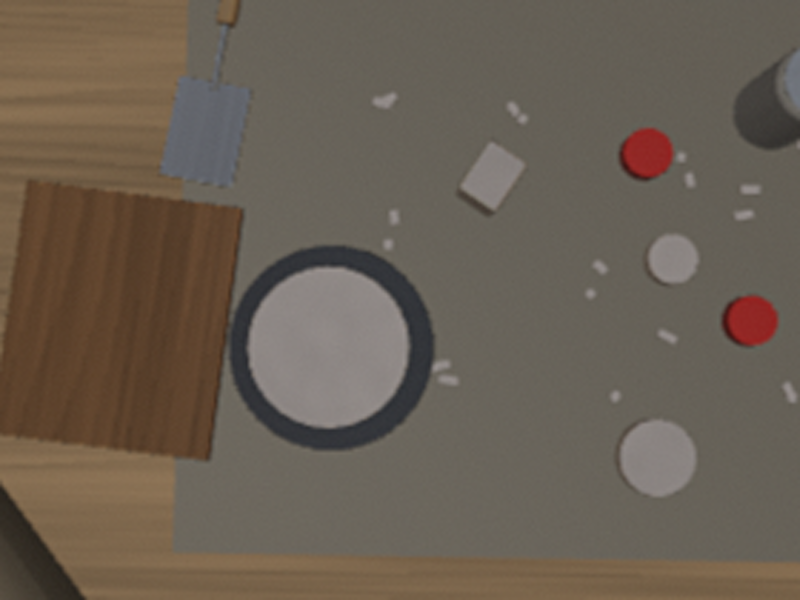

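servo_tool([
  [1,[-0.17,-0.98,0],[0,0,0]],
  [1,[-0.17,-0.98,0],[0,0,0]],
  [1,[-0.17,-0.98,0],[0,0,0]],
  [1,[-0.17,-0.98,0],[0,0,0]],
  [1,[-0.17,-0.98,0],[0,0,0]],
  [1,[-0.17,-0.98,0],[0,0,0]],
  [1,[-0.17,-0.98,0],[0,0,0]],
  [1,[-0.17,-0.98,0],[0,0,0]],
])

```text
clock: 7.45
eef_pos: [0.4746, -0.1162, 0.1606]
tool_rot: [2.43, 1.99, 0.001]
contact_force: [0.9, -0.3, -0.3]
finger_gap: 0.0851
finger_force: 0.0
```

servo_tool([
  [1,[-0.09,-0.37,0],[0,0,0]],
  [1,[-0.09,-0.37,0],[0,0,0]],
  [1,[-0.09,-0.37,0],[0,0,0]],
  [1,[-0.09,-0.37,-0.1],[0,0,0]],
  [1,[-0.09,-0.37,-0.2],[0,0,0]],
  [1,[-0.09,-0.37,-0.2],[0,0,0]],
  [1,[-0.09,-0.37,-0.2],[0,0,0]],
  [1,[-0.09,-0.37,-0.2],[0,0,0]],
])

```text
clock: 8.25
eef_pos: [0.4405, -0.2629, 0.0823]
tool_rot: [2.428, 1.99, 0.002]
contact_force: [-0.0, 0.3, -0.2]
finger_gap: 0.0855
finger_force: 0.0
```

```bash
python3 - <<'E'
from h import *
st,im,d=grab('wrist'); t,w=wristcloud(d,st); print(st['eef_pos'],st['tool_rot'])
cv2.imwrite('pics/w3.png',im)
for k,(lo,hi) in dict(top=(.016,.026)).items():
    m=(im.min(2)>120)&(w[...,2]>lo)&(w[...,2]<hi)&(np.hypot(w[...,0]-.4386,w[...,1]+.264)<.06)
    q=t[m]; print(m.sum(),q.min(0).round(4),q.max(0).round(4),w[m].min(0).round(4),w[m].max(0).round(4))
E
```

```text
[ 0.44051521 -0.26289126  0.08230787] [2.42761661e+00 1.98967752e+00 1.89328364e-03]
7193 [-0.0331 -0.0334  0.0608] [0.0325 0.0318 0.0662] [ 0.4071 -0.2961  0.0161] [ 0.4723 -0.2305  0.0216]
```

View pics/w3.png

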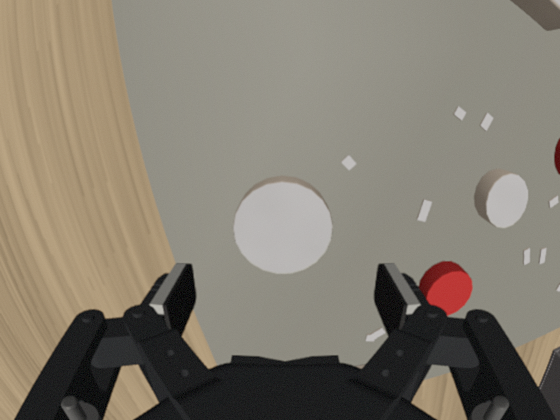

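servo_tool([
  [1,[0,0,-0.06],[0,0,0]],
  [1,[0,0,-0.12],[0,0,0]],
  [1,[0,0,-0.16],[0,0,0]],
  [1,[0,0,-0.175],[0,0,0]],
  [1,[0,0,-0.183],[0,0,0]],
  [1,[0,0,-0.183],[0,0,0]],
  [0.3,[0,0,-0.183],[0,0,0]],
  [0.3,[0,0,-0.183],[0,0,0]],
], grip_force=35)

```text
clock: 9.1
eef_pos: [0.4393, -0.2635, 0.0082]
tool_rot: [2.43, 1.988, 0.001]
contact_force: [-2.4, 0.8, 4.1]
finger_gap: 0.0648
finger_force: 37.4
```

servo_tool([
  [0,[0,0,0],[0,0,0]],
  [0,[0,0,0],[0,0,0]],
  [-0.2,[0,0,0],[0,0,0]],
  [-0.2,[0,0,0],[0,0,0]],
  [-0.2,[0,0,0],[0,0,0]],
  [-0.2,[0,0,0],[0,0,0]],
  [-0.2,[0,0,0],[0,0,0]],
  [-0.2,[0,0,0],[0,0,0]],
])

```text
clock: 9.9
eef_pos: [0.4393, -0.2635, 0.0082]
tool_rot: [2.43, 1.988, 0.001]
contact_force: [-1.5, 0.7, 6.4]
finger_gap: 0.0648
finger_force: 37.4
```

servo_tool([
  [-0.2,[0,0,0.05],[0,0,0]],
  [-0.2,[0,0,0.15],[0,0,0]],
  [-0.2,[0,0,0.25],[0,0,0]],
  [-0.2,[0,0,0.34],[0,0,0]],
  [-0.2,[0.02,0.08,0.34],[0,0,0]],
  [-0.2,[0.05,0.16,0.34],[0,0,0]],
  [-0.2,[0.08,0.26,0.34],[0,0,0]],
  [-0.2,[0.11,0.36,0.34],[0,0,0]],
])

```text
clock: 10.7
eef_pos: [0.483, -0.1181, 0.1437]
tool_rot: [2.432, 1.987, 0.001]
contact_force: [0.1, -1.0, -1.1]
finger_gap: 0.0642
finger_force: 39.4
```

servo_tool([
  [-0.2,[0.03,0.1,0],[0,0,0]],
  [-0.2,[0.06,0.2,0],[0,0,0]],
  [-0.2,[0.085,0.28,0],[0,0,0]],
  [-0.2,[0.1,0.33,0],[0,0,0]],
  [-0.2,[0.106,0.346,0],[0,0,0]],
  [-0.2,[0.106,0.346,0],[0,0,0]],
  [-0.2,[0.106,0.346,0],[0,0,0]],
  [-0.2,[0.106,0.346,0],[0,0,0]],
])

```text
clock: 11.5
eef_pos: [0.5248, 0.0173, 0.1428]
tool_rot: [2.434, 1.986, -0.001]
contact_force: [0.2, 0.1, -1.3]
finger_gap: 0.0647
finger_force: 39.4
```

```bash
python3 - <<'E'
from h import *
st,im,d=grab('wrist'); t,w=wristcloud(d,st); print(st['eef_pos'],st['tool_rot'],st['contact_force'],st['finger_gap'])
cv2.imwrite('pics/w4.png',im)
m=(im.min(2)>115)
for k,lo,hi in(('slab',.07,.09),('mid',.13,.18)):
    q=m&(w[...,2]>lo)&(w[...,2]<hi); p=w[q]; print(k,q.sum(),np.median(p,0).round(4),p.min(0).round(4),p.max(0).round(4), t[q].min(0).round(4),t[q].max(0).round(4))
# circle fit of the visible outer slab edge
q=(m&(w[...,2]>.074)&(w[...,2]<.088)).astype(np.uint8)
c=max(cv2.findContours(q,0,1)[0],key=cv2.contourArea)[:,0]
p=w[c[:,1],c[:,0]]; top=np.array([w[np.argmax(q[:,u]),u] for u in range(200,370) if q[:,u].any()])
from scipy.optimize import least_squares
for dy in (0,2,4):
    top=np.array([w[np.argmax(q[:,u])+dy,u] for u in range(190,380) if q[:,u].any()]); top=top[top[:,2]>.077]
    s=least_squares(lambda a:np.hypot(top[:,0]-a[0],top[:,1]-a[1])-.065,[.526,.019],loss='soft_l1',f_scale=.001); print(len(top),s.x,np.abs(s.fun).mean())
E
```

```text
[0.52482906 0.01728717 0.14283701] [ 2.43368600e+00  1.98599392e+00 -1.13791693e-03] [ 0.21313458  0.13610839 -1.26063079] 0.0647003074043644
slab 16636 [0.5356 0.0456 0.0792] [ 0.4629 -0.0179  0.0706] [0.5918 0.0845 0.0815] [-0.0236 -0.0629  0.0613] [0.0678 0.0665 0.0722]
mid 15128 [0.5265 0.0236 0.1536] [ 0.4814 -0.0151  0.1346] [0.5721 0.0505 0.1793] [-0.0327 -0.0459 -0.0365] [0.0337 0.0466 0.0082]
142 [0.52700904 0.01890623] 0.0002408700245296696
188 [0.52676297 0.01784571] 0.0002989173042534829
189 [0.52651432 0.01666833] 0.00030837257621572667
```

View pics/w4.png

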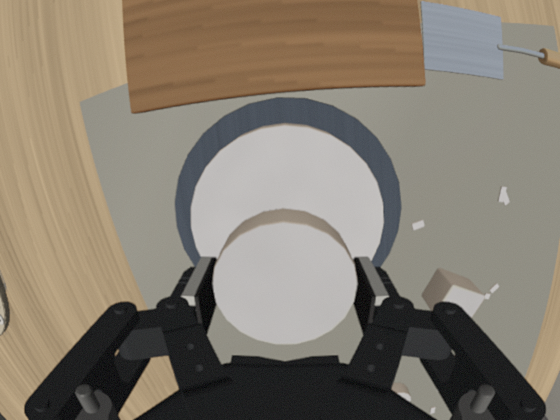

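servo_tool([
  [-0.2,[0.004,0.003,-0.03],[0,0,0]],
  [-0.2,[0.004,0.003,-0.06],[0,0,0]],
  [-0.2,[0.004,0.003,-0.09],[0,0,0]],
  [-0.2,[0.004,0.003,-0.11],[0,0,0]],
  [-0.2,[0.004,0.003,-0.12],[0,0,0]],
  [-0.2,[0.004,0.003,-0.127],[0,0,0]],
  [-0.2,[0.004,0.003,-0.13],[0,0,0]],
  [-0.2,[0.004,0.003,-0.13],[0,0,0]],
])

```text
clock: 12.35
eef_pos: [0.5268, 0.0205, 0.0911]
tool_rot: [2.431, 1.989, 0.0]
contact_force: [0.4, 0.3, -0.3]
finger_gap: 0.0645
finger_force: 39.4
```

servo_tool([
  [-0.2,[0,0,-0.001],[0,0,0]],
  [-0.2,[0,0,-0.002],[0,0,0]],
  [-0.2,[0,0,-0.003],[0,0,0]],
  [-0.2,[0,0,-0.004],[0,0,0]],
  [-0.2,[0,0,-0.005],[0,0,0]],
  [-0.2,[0,0,-0.005],[0,0,0]],
  [-0.2,[0,0,-0.005],[0,0,0]],
  [-0.2,[0,0,-0.005],[0,0,0]],
])

```text
clock: 13.15
eef_pos: [0.5266, 0.0205, 0.0889]
tool_rot: [-2.431, -1.989, -0.0]
contact_force: [-0.5, -0.3, 0.2]
finger_gap: 0.0644
finger_force: 39.4
```

servo_tool([
  [-0.2,[0,-0.003,0],[0,0,0]],
  [-0.2,[0,-0.004,0],[0,0,0]],
  [-0.2,[0,-0.004,-0.001],[0,0,0]],
  [-0.2,[0,-0.004,-0.002],[0,0,0]],
  [-0.2,[0,-0.004,-0.002],[0,0,0]],
  [-0.2,[0,-0.004,-0.002],[0,0,0]],
  [-0.2,[0,-0.004,-0.002],[0,0,0]],
  [-0.2,[0,-0.004,-0.002],[0,0,0]],
])

```text
clock: 13.95
eef_pos: [0.5267, 0.0188, 0.0883]
tool_rot: [2.431, 1.989, 0.0]
contact_force: [-4.7, -1.1, 6.4]
finger_gap: 0.0648
finger_force: 40.0
```

servo_tool([
  [0.6,[0,0,0],[0,0,0]],
  [0.8,[0,0,0],[0,0,0]],
  [1,[0,0,0],[0,0,0]],
  [1,[0,0,0],[0,0,0]],
  [1,[0,0,0.05],[0,0,0]],
  [1,[0,0,0.12],[0,0,0]],
  [1,[0,0,0.2],[0,0,0]],
  [1,[0,0,0.2],[0,0,0]],
])

```text
clock: 14.75
eef_pos: [0.5291, 0.0194, 0.1724]
tool_rot: [2.428, 1.987, 0.009]
contact_force: [-0.0, 0.6, 0.4]
finger_gap: 0.0855
finger_force: 0.0
```

```bash
python3 - <<'E'
from h import *
st,im,d=grab('wrist'); t,w=wristcloud(d,st); print(st['eef_pos'],st['contact_force'],st['finger_gap'])
m=(im.min(2)>115); from scipy.optimize import least_squares
q=m&(w[...,2]>.074)&(w[...,2]<.088)
def fit(q,r,us,zlo,c0):
    for dy in(0,2):
        top=np.array([w[np.argmax(q[:,u])+dy,u] for u in us if q[:,u].any()]); top=top[top[:,2]>zlo]
        s=least_squares(lambda a:np.hypot(top[:,0]-a[0],top[:,1]-a[1])-r,c0,loss='soft_l1',f_scale=.001); print(len(top),s.x,np.abs(s.fun).mean())
fit(q,.065,range(190,380),.077,[.526,.019])
q2=m&(w[...,2]>.096)&(w[...,2]<.107)&(np.hypot(w[...,0]-.5265,w[...,1]-.0185)<.05); p=w[q2]; print(p.min(0),p.max(0),(p.min(0)+p.max(0))/2,np.median(p,0),t[q2].min(0),t[q2].max(0))
E
```

```text
[0.52909895 0.01943785 0.17240749] [-0.02569501  0.56826041  0.38853378] 0.08551736063287288
137 [0.52681617 0.01881103] 0.00026589776404489665
169 [0.52655086 0.01759032] 0.0005087972840596736
[ 0.49472451 -0.01366791  0.09604417] [0.55969483 0.05167841 0.10145408] [0.52720967 0.01900525 0.09874913] [0.52736642 0.0212474  0.09921296] [-0.03367106 -0.03473146  0.07087957] [0.03193706 0.03004437 0.07651738]
```

servo_tool([
  [1,[0.209,-0.74,0],[0,0,0]],
  [1,[0.209,-0.74,0],[0,0,0]],
  [1,[0.209,-0.74,0],[0,0,0]],
  [1,[0.209,-0.74,0],[0,0,0]],
  [1,[0.209,-0.74,0],[0,0,0]],
  [1,[0.209,-0.74,0],[0,0,0]],
  [1,[0.209,-0.74,-0.1],[0,0,0]],
  [1,[0.209,-0.74,-0.2],[0,0,0]],
])

```text
clock: 15.6
eef_pos: [0.61, -0.281, 0.0861]
tool_rot: [2.435, 1.983, -0.001]
contact_force: [0.8, 1.1, -0.5]
finger_gap: 0.0857
finger_force: 0.0
```

servo_tool([
  [0.6,[0,0,0],[0,0,0]],
  [0.6,[0,0,0],[0,0,0]],
  [0.6,[0,0,0],[0,0,0]],
  [0.6,[0,0,0],[0,0,0]],
  [0.6,[0,0,0],[0,0,0]],
  [0.6,[0,0,0],[0,0,0]],
  [0.6,[0,0,0],[0,0,0]],
  [0.6,[0,0,0],[0,0,0]],
])

```text
clock: 16.4
eef_pos: [0.6102, -0.2772, 0.0883]
tool_rot: [2.431, 1.989, 0.0]
contact_force: [-0.2, 0.6, -0.3]
finger_gap: 0.0681
finger_force: 0.0
```

```bash
python3 - <<'E'
from h import *
st,im,d=grab('wrist'); t,w=wristcloud(d,st); print(st['eef_pos'],st['tool_rot'],st['finger_gap'])
m=(im.min(2)>115)&(w[...,2]>.016)&(w[...,2]<.026)&(np.hypot(w[...,0]-.6104,w[...,1]+.277)<.035)
q=t[m]; print(m.sum(),q.min(0).round(4),q.max(0).round(4),((w[m].min(0)+w[m].max(0))/2).round(4),w[m].mean(0).round(4))
cv2.imwrite('pics/w5.png',im)
E
```

```text
[ 0.61021622 -0.2771864   0.08830308] [2.43127170e+00 1.98935593e+00 2.31391161e-05] 0.06814349254384341
3028 [-0.0211 -0.0211  0.0668] [0.0225 0.0221 0.0722] [ 0.6109 -0.2766  0.0188] [ 0.6109 -0.2755  0.0192]
```

View pics/w5.png

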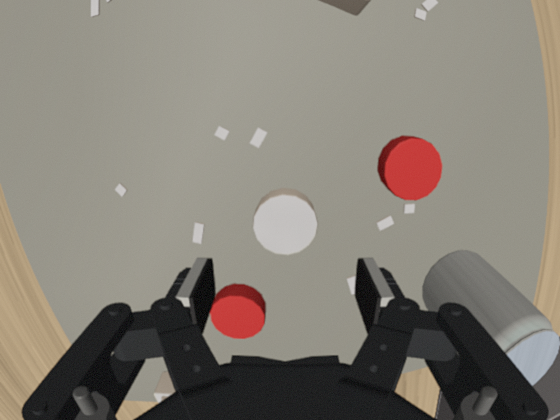

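servo_tool([
  [0.6,[0.001,0.001,-0.06],[0,0,0]],
  [0.6,[0.001,0.001,-0.12],[0,0,0]],
  [0.6,[0.001,0.001,-0.16],[0,0,0]],
  [0.6,[0.001,0.001,-0.18],[0,0,0]],
  [0.6,[0.001,0.001,-0.19],[0,0,0]],
  [0.6,[0.001,0.001,-0.19],[0,0,0]],
  [0.2,[0.001,0.001,-0.19],[0,0,0]],
  [0.1,[0.001,0.001,-0.19],[0,0,0]],
], grip_force=35)

```text
clock: 17.25
eef_pos: [0.6113, -0.277, 0.0132]
tool_rot: [2.43, 1.989, 0.001]
contact_force: [0.4, -0.4, -1.0]
finger_gap: 0.0467
finger_force: 0.0
```

servo_tool([
  [-0.2,[0,0,0],[0,0,0]],
  [-0.4,[0,0,0],[0,0,0]],
  [-0.5,[0,0,0],[0,0,0]],
  [-0.5,[0,0,0],[0,0,0]],
  [-0.5,[0,0,0],[0,0,0]],
  [-0.5,[0,0,0],[0,0,0]],
  [-0.5,[0,0,0],[0,0,0]],
  [-0.5,[0,0,0],[0,0,0]],
])

```text
clock: 18.05
eef_pos: [0.6114, -0.277, 0.0134]
tool_rot: [2.43, 1.988, 0.001]
contact_force: [-0.3, -0.4, 6.0]
finger_gap: 0.0427
finger_force: 35.7
```

servo_tool([
  [-0.5,[0,0,0.05],[0,0,0]],
  [-0.5,[0,0,0.15],[0,0,0]],
  [-0.5,[0,0,0.26],[0,0,0]],
  [-0.5,[0,0,0.36],[0,0,0]],
  [-0.5,[-0.02,0.07,0.4],[0,0,0]],
  [-0.5,[-0.05,0.17,0.4],[0,0,0]],
  [-0.5,[-0.08,0.28,0.4],[0,0,0]],
  [-0.5,[-0.11,0.38,0.4],[0,0,0]],
])

```text
clock: 18.85
eef_pos: [0.566, -0.1227, 0.1724]
tool_rot: [2.431, 1.99, 0.001]
contact_force: [0.7, 0.3, -0.2]
finger_gap: 0.0426
finger_force: 35.7
```

servo_tool([
  [-0.5,[-0.03,0.11,0],[0,0,0]],
  [-0.5,[-0.06,0.21,0],[0,0,0]],
  [-0.5,[-0.08,0.29,0],[0,0,0]],
  [-0.5,[-0.1,0.345,0],[0,0,0]],
  [-0.5,[-0.101,0.36,0],[0,0,0]],
  [-0.5,[-0.101,0.36,0],[0,0,0]],
  [-0.5,[-0.101,0.36,0],[0,0,0]],
  [-0.5,[-0.101,0.36,0],[0,0,0]],
])

```text
clock: 19.65
eef_pos: [0.5266, 0.0174, 0.1719]
tool_rot: [2.434, 1.986, -0.001]
contact_force: [-0.5, -0.3, -0.8]
finger_gap: 0.0428
finger_force: 35.7
```

```bash
python3 - <<'E'
from h import *
st,im,d=grab('wrist'); t,w=wristcloud(d,st); print(st['eef_pos'],st['tool_rot'],st['finger_gap'])
m=(im.min(2)>115)
q=m&(t[...,2]>-.03)&(t[...,2]<.012)&(abs(t[...,1])<.018); print('cap tool',q.sum(),t[q].min(0).round(4),t[q].max(0).round(4),np.percentile(t[q],[2,50,98],axis=0).round(4))
from scipy.optimize import least_squares
q=m&(w[...,2]>.094)&(w[...,2]<.107)&(np.hypot(w[...,0]-.527,w[...,1]-.019)<.045)
for dy in(0,2):
    top=np.array([w[np.argmax(q[:,u])+dy,u] for u in range(200,370) if q[:,u].any()]); top=top[top[:,2]>.097]
    s=least_squares(lambda a:np.hypot(top[:,0]-a[0],top[:,1]-a[1])-.033,[.527,.019],loss='soft_l1',f_scale=.001); print(len(top),s.x,np.abs(s.fun).mean())
cv2.imwrite('pics/w6.png',im)
E
```

```text
[0.52658571 0.01742929 0.17188575] [ 2.43400004e+00  1.98619516e+00 -5.96271697e-04] 0.04279709757876887
cap tool 6307 [-0.0218 -0.018  -0.0082] [0.0226 0.018  0.012 ] [[-0.0183 -0.0168 -0.0069]
 [ 0.0054  0.     -0.0057]
 [ 0.0216  0.0169  0.0092]]
29 [0.52667978 0.01863451] 0.00014574712310026796
97 [0.52656922 0.01784584] 0.00020393702812994307
```

View pics/w6.png

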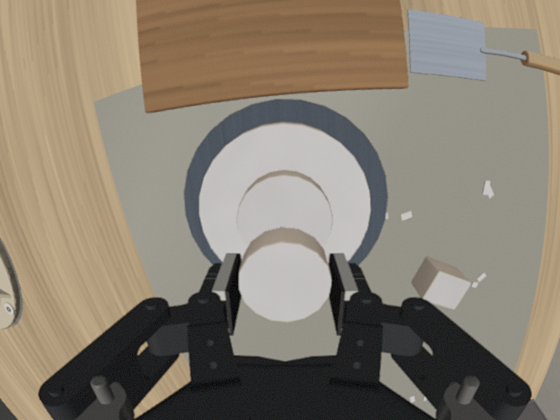

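servo_tool([
  [-0.5,[0,0,-0.03],[0,0,0]],
  [-0.5,[0,0,-0.06],[0,0,0]],
  [-0.5,[0,0,-0.09],[0,0,0]],
  [-0.5,[0,0,-0.115],[0,0,0]],
  [-0.5,[0,0,-0.127],[0,0,0]],
  [-0.5,[0,0,-0.134],[0,0,0]],
  [-0.5,[0,0,-0.137],[0,0,0]],
  [-0.5,[0,0,-0.137],[0,0,0]],
])

```text
clock: 20.5
eef_pos: [0.5264, 0.0194, 0.1175]
tool_rot: [2.431, 1.989, 0.001]
contact_force: [-0.7, 0.8, 0.2]
finger_gap: 0.0427
finger_force: 35.7
```

Contact is expected at TCP z ≈ 0.1134, so 4 mm remain.

servo_tool([
  [-0.5,[0,-0.002,-0.002],[0,0,0]],
  [-0.5,[0,-0.002,-0.004],[0,0,0]],
  [-0.5,[0,-0.002,-0.006],[0,0,0]],
  [-0.5,[0,-0.002,-0.0075],[0,0,0]],
  [-0.5,[0,-0.002,-0.0085],[0,0,0]],
  [-0.5,[0,-0.002,-0.009],[0,0,0]],
  [-0.5,[0,-0.002,-0.0095],[0,0,0]],
  [-0.5,[0,-0.002,-0.0095],[0,0,0]],
])

```text
clock: 21.3
eef_pos: [0.5262, 0.0185, 0.1135]
tool_rot: [-2.431, -1.989, -0.0]
contact_force: [0.0, 0.2, -0.7]
finger_gap: 0.0427
finger_force: 35.7
```

servo_tool([
  [-0.5,[0,0,-0.0005],[0,0,0]],
  [-0.5,[0,0,-0.001],[0,0,0]],
  [-0.5,[0,0,-0.0015],[0,0,0]],
  [-0.5,[0,0,-0.002],[0,0,0]],
  [-0.5,[0,0,-0.0025],[0,0,0]],
  [-0.5,[0,0,-0.003],[0,0,0]],
  [-0.5,[0,0,-0.003],[0,0,0]],
  [-0.5,[0,0,-0.003],[0,0,0]],
])

```text
clock: 22.1
eef_pos: [0.5263, 0.0185, 0.1133]
tool_rot: [2.431, 1.989, 0.0]
contact_force: [-5.0, 0.0, 11.1]
finger_gap: 0.0421
finger_force: 36.7
```

In contact at 11 N, so I'll release and retreat.

servo_tool([
  [-0.1,[0,0,0],[0,0,0]],
  [0.2,[0,0,0],[0,0,0]],
  [0.6,[0,0,0],[0,0,0]],
  [0.6,[0,0,0],[0,0,0]],
  [0.6,[0,0,0.05],[0,0,0]],
  [0.6,[0,0,0.12],[0,0,0]],
  [0.6,[0,0,0.2],[0,0,0]],
  [0.6,[0,0,0.2],[0,0,0]],
])

```text
clock: 22.9
eef_pos: [0.5286, 0.019, 0.1965]
tool_rot: [2.428, 1.987, 0.008]
contact_force: [0.8, 0.4, 0.2]
finger_gap: 0.0685
finger_force: 0.0
```

servo_tool([
  [1,[0,0.1,0],[0,0,0]],
  [1,[0,0.2,0],[0,0,0]],
  [1,[0,0.3,0],[0,0,0]],
  [1,[0,0.42,0],[0,0,0]],
  [1,[0,0.54,0],[0,0,0]],
  [1,[0,0.6,0],[0,0,0]],
  [1,[0,0.6,0],[0,0,0]],
  [1,[0,0.6,0],[0,0,0]],
])

```text
clock: 23.7
eef_pos: [0.5259, 0.2587, 0.1915]
tool_rot: [-2.43, -1.991, 0.002]
contact_force: [0.4, 0.0, -0.3]
finger_gap: 0.0854
finger_force: 0.0
```

```bash
python3 - <<'E'
from h import *
st,im,d=grab('top'); print(st['eef_pos'],st['contact_force'],st['finger_force'])
W=world('top',d); vv,uu=np.mgrid[:420,:560]; near=(uu-275)**2+(vv-221)**2<45**2
for k,lo,hi in(('slab',.072,.09),('mid',.092,.11),('cap',.112,.135)):
    m=near&(W[...,2]>lo)&(W[...,2]<hi); c=cv2.convexHull(max(cv2.findContours(m.astype(np.uint8),0,1)[0],key=cv2.contourArea)); e=cv2.fitEllipse(c)
    z=np.median(W[m][:,2]); print(k,z.round(4),ray('top',*e[0],z).round(4),e[1])
cv2.imwrite('pics/top3.png',cv2.resize(im[150:290,190:377],(800,600),interpolation=cv2.INTER_CUBIC))
E
```

```text
[0.52590975 0.25867521 0.19146637] [ 0.42777024  0.00686503 -0.31039377] 0.0
slab 0.0811 [0.5251 0.0199 0.0811] (56.10187911987305, 56.1328239440918)
mid 0.1013 [0.5251 0.0195 0.1013] (28.738805770874023, 28.905197143554688)
cap 0.1212 [0.5246 0.0187 0.1212] (19.408126831054688, 19.5133056640625)
```

View pics/top3.png

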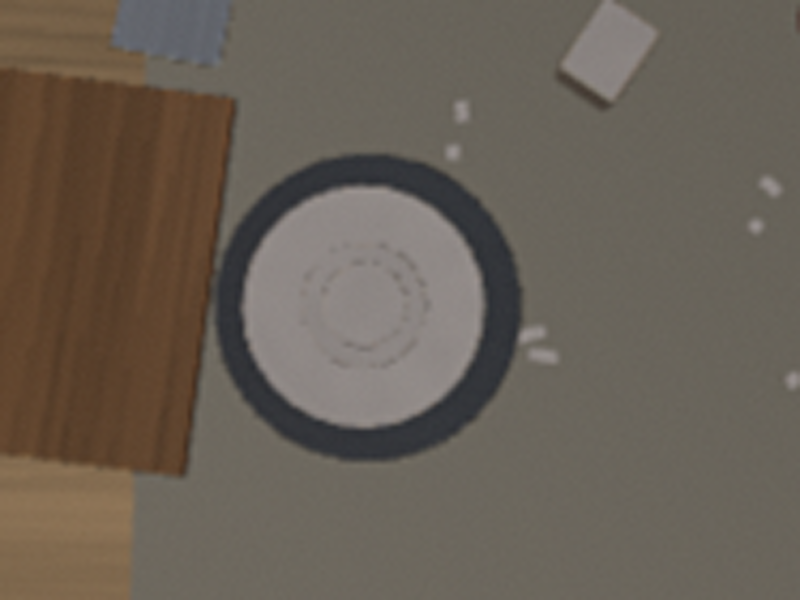

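The three tiers are concentric at about (365,306) on the turntable, within 1–2 mm of each other, so I'm handing the job in.

```bash
python3 -c "
from plant import ctrl
print(ctrl.finish_job())"
```

```text
the job is handed in; nothing more can be done
None
```

The maquette is built and handed in: slab, middle disc and cap sit within about 2 mm of centred on the turntable in the last top view, finished at about 24 s; the judge returned no verdict.

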